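# Switch on the desk lamp at its guarded switch

## Task

Turn on the desk lamp at the switch box with the red cover: lift the flip-up cover well up with a finger and, while the cover is up, push the toggle beneath it right over to the rear (on), then draw the finger out and let the cover drop fully shut. Do not pick up, tip or shove the box, leave the blue-covered switch as it is, and do not disturb the other things on the desk.

Things in the scene. Friction and masses are not known exactly. Their poses are not given: they have to be found in the camera images.
- red_box: White red-covered switch box, 96 wide, 94 deep, 1.5 kg, loose on rubber feet (some 8 N sideways slides it). Origin: on the desk, below the switch; -x is its front, turned roughly to the robot, z up. Block: x = -12 to +82 mm, y = +-48, top at z = 55; two hinge posts (x = 17 to 31, y = +-21 to 33) rise to 96 mm.
- red_cover (a joint): Flip-up cover of the red box: flat clear panel in a red frame, 40 wide, 50 long plus the lip, 5 mm thick, 60 g, slippery. Hinge along the box's y at x = 24, z = 90 mm; shut, it lies almost level. 0 = shut, grows as the front edge goes up and back; stop at 1.45 rad, short of upright, so it always falls shut by itself when let go.
- red_lip (a point): Middle of the front edge of the red cover's lip (moves with it). The lip is 16 mm long, bent up from the panel; shut, it rises forward from x = -26, z = 86 to this point at x = -36, z = 98 mm of the box, 24 mm ahead of the block's front face, nothing beneath it down to the desk: fingers tilted forward fit under it.
- red_toggle (a joint): Toggle under the red cover: black lever with a white end, 26 long, 13 wide (y), 7 thick, pivoted at x = 10, z = 55 mm of the box. 0 = off, leaning 0.4 rad to the front; 0.8 = on, leaning 0.4 rad to the rear; about 1.5 N at its end moves it, and it stays where left.
- red_tip (a point): End of the red toggle (moves with it). Apart from the cover and the hinge posts behind it, nothing stands near it on the flat top of the block.
- blue_box: White blue-covered switch box, 96 wide, 94 deep, 1.5 kg, loose on rubber feet (some 8 N sideways slides it). Origin: on the desk, below the switch; -x is its front, turned roughly to the robot, z up. Block: x = -12 to +82 mm, y = +-48, top at z = 55; two hinge posts (x = 17 to 31, y = +-21 to 33) rise to 96 mm.
- blue_cover (a joint): Flip-up cover of the blue box: flat clear panel in a blue frame, 40 wide, 50 long plus the lip, 5 mm thick, 60 g, slippery. Hinge along the box's y at x = 24, z = 90 mm; shut, it lies almost level. 0 = shut, grows as the front edge goes up and back; stop at 1.45 rad, short of upright, so it always falls shut by itself when let go.
- blue_lip (a point): Middle of the front edge of the blue cover's lip (moves with it). The lip is 16 mm long, bent up from the panel; shut, it rises forward from x = -26, z = 86 to this point at x = -36, z = 98 mm of the box, 24 mm ahead of the block's front face, nothing beneath it down to the desk: fingers tilted forward fit under it.
- blue_toggle (a joint): Toggle under the blue cover: black lever with a white end, 26 long, 13 wide (y), 7 thick, pivoted at x = 10, z = 55 mm of the box. 0 = off, leaning 0.4 rad to the front; 0.8 = on, leaning 0.4 rad to the rear; about 1.5 N at its end moves it, and it stays where left.
- blue_tip (a point): End of the blue toggle (moves with it). Apart from the cover and the hinge posts behind it, nothing stands near it on the flat top of the block.
- mug: Dark mug, 80 wide, 100 tall (mm); loose bystander; origin: centre of its underside.
- pink_jar: Jar with a pink cap, 68 wide, 85 tall (mm); loose bystander; origin: centre of its underside.
- yellow_jar: Glass jar with a yellow cap, 66 wide, 90 tall (mm); loose bystander; origin: centre of its underside.
- lotion: White bottle, 48 wide, 140 tall (mm); loose bystander; origin: centre of its underside.
- paper_roll: Upright white paper roll, 100 wide, 100 tall (mm); loose bystander; origin: centre of its underside.
- marker: Green marker lying flat, 130 long (x), 14 wide, 12 tall (mm); loose bystander; origin: centre of its underside.
- phone_stand: Black phone stand with a phone: round foot 110 wide, 240 tall, the phone 140 wide (mm); loose bystander; origin: centre of its underside.

How it is judged:
On the way, in this order (a step that is already met when the one before it is completed fails the run):
1. the red cover is lifted by more than 0.4 rad while its toggle is still off (value of joint red_cover above 0.4 rad and value of joint red_toggle below 0.3 rad), for 0.1 s.
2. the red toggle is pushed over to on (above 0.6 rad) while the cover is up (above 0.25 rad) (value of joint red_toggle above 0.6 rad and value of joint red_cover above 0.25 rad), for 0.1 s.
At the end, for the whole second after the job is handed in: the red toggle is on (above 0.6 of 0.8 rad), the red cover has dropped shut (below 0.06 rad) and is at rest, the red box stands still and level on the desk; the blue toggle is still off (below 0.25 rad) and its cover shut (value of joint red_toggle above 0.6 rad and value of joint each of red_cover, blue_cover below 0.06 rad and velocity of joint red_cover between -0.1 and 0.1 rad/s and value of joint blue_toggle below 0.25 rad and linear speed of red_box below 0.01 m/s and angle between red_box's own z axis and vertical below 0.05 rad and height (world z) of red_box below 0.005 m); the robot touches nothing.
It fails at once if the red-covered box is shoved by more than 30 mm, lifted by more than 10 mm or tipped by more than 0.12 rad (distance of red_box from where it was at the start of the episode above 0.03 m or height (world z) of red_box above 0.01 m or angle between red_box's own z axis and vertical above 0.12 rad).
It fails at once if the blue-covered switch is meddled with: box moved by more than 20 mm, cover lifted by more than 0.25 rad or toggle moved past 0.3 rad (distance of blue_box from where it was at the start of the episode above 0.02 m or value of joint blue_cover above 0.25 rad or value of joint blue_toggle above 0.3 rad).
It fails at once if a bystander is moved by more than 30 mm, picked up or knocked over (distance of any of mug, pink_jar, yellow_jar, lotion, paper_roll, marker, phone_stand from where it was at the start of the episode above 0.03 m or angle between any of mug, pink_jar, yellow_jar, lotion, paper_roll, marker, phone_stand's own z axis and vertical above 0.3 rad).
It also fails if it takes over 45 s, if anything falls off the work surface, if the arm or the gripper's body presses on something with over 40 N, if the wrist force passes 120 N, or if a joint passes its speed limit or range.

## Robot

A 6-joint arm with a two-finger parallel gripper is mounted at the origin on the work surface. World frame = base frame: x ahead of the robot, y to its left, z up, the work surface at z = 0. Lengths are in m, angles in rad, forces in N, time in s.
With the tool pointing down it reaches from about 0.25 to 0.8 m from the base axis. Payload 8.5 kg.
Tool frame: the origin (TCP) lies at the very end of the fingers, on their centre line; the grasp point (between the pads) lies 19 mm behind it (ctrl.grip_point_offset is the distance from the TCP to the grasp point, in m); z points along the fingers, y is the line along which they close (so a half turn about z gives the same grasp; the last joint's range is limited). The gripper opens to 85 mm and grips with 20 to 120 N. Pads are 22 mm wide; open, the fingers measure 114 mm over their backs; the gripper's body (76 mm by 85 mm) begins 54 mm behind the grasp point. The pads swing forward as they close: fully open they stand 13 mm farther back than shut.
Start: joints at [0, 0.238, -0.013, 1.319, 0, 1.571], TCP at [0.525, -0, 0.203] pointing down, gripper open.
Joint ranges: [-2.66, 2.66], [-1.03, 1.9], [-1.14, 1.46], [-1.82, 2.27], [-1.45, 1.34], [-3.14, 3.14]. Speed limits (rad/s): [2.22, 2.22, 2.79, 3.14, 3.14, 3.14].

## Interface

Orientations are given as a unit quaternion [x, y, z, w].
In Python, from rig import ctrl gives the robot as it stands.
- The arm moves only by the tool play_rows, never from a script. Its arguments are lists of equal length, an entry for each row: "delta_rot": the turn, a rotation vector about the tool's x, y, z in degrees, a list of three; "translation": the shift along the tool's x, y, z in mm, a list of three; "jaw": the opening, from -1 (shut) to 1 (fully open), so that 0 is half open. A call has 1 to 5 rows; each row is the pose to reach, as a shift and turn from the pose commanded when the call began, along the tool's axes at that moment; what a row does not reach only later rows make up. A row lasts 1/8 s, in which the tool goes at most 62.5 mm and 10.7 degrees, less where a joint would pass 70% of its speed; a pose out of reach is approached as far as the arm can. A call with a gripper value outside its range is refused whole. The fingers move at their own pace and stop on an object; "squeeze" is the grip in N (left out, the last holds). Time passes only in rows, so rows that repeat a pose let the fingers close. It gives the time, the measured TCP pose, the force, the opening and the grip force at its end, in the units of the state.
- ctrl.sense(): the state, without advancing time (a new reading comes with each control period).
- ctrl.snapshot(name): name is "scene" or "side" or "wrist"; returns a dict with "img" (400x640x3 uint8, red, green, blue), "depth" (400x640 float32, m along the optical axis (not along the pixel's ray), 0 where there is no reading), "mtx" (3x3 intrinsics, pixels), "R" (3x3) and "t" (3): a world point X has camera coordinates R X + t. Camera axes: x right, y down, z forward; pixel columns grow to the right and rows downward; lengths in m; the calibration is good to about 2 mm. A picture is of the moment at which its call begins.
- ctrl.sign_off(): hands the job in; it is judged then, once.
The state is a dict: "time": time; "q": joint angles; "qd": joint speeds; "tau": joint torques, N m; "tool_pos": TCP position; "tcp_rot": TCP orientation; "force": force on the tool from outside, world axes, zero at the start; "moment": the same for the moment, N m; "width": finger opening in m; "gripper_force": force on a finger pad.
Only numpy, scipy, OpenCV 4.12 (cv2) and the standard library are available. Lean on these libraries where they do the work, as an engineer would, in place of code of your own. Each camera call takes 0.05 s, during which the arm holds its last target. There are 200 camera calls.

## Working session

There is one attempt and no reset: what is moved stays moved. The work goes in short steps, Python scripts to look and compute and a tool call to move; the robot and the scene stay as the last step left them, time stands still between calls to the robot, and variables do not carry over. Pictures are saved under pics/ and viewed, at most 10 in all, crops included, and the job is handed in when it is done.

Besides the shell and the picture viewer there is one more tool, called after "Call:" in YAML: its name, and indented under it one key for each argument. play_rows: Moves the arm, as the interface text tells. Its arguments: {"type":"object","properties":{"delta_rot":{"type":"array","items":{"type":"array","items":{"type":"number"}}},"translation":{"type":"array","items":{"type":"array","items":{"type":"number"}}},"jaw":{"type":"array","items":{"type":"number"}},"squeeze":{"type":"number"}},"required":["delta_rot","translation","jaw"]}

```bash
mkdir -p pics; ls; python3 - <<'E'
from rig import ctrl
import cv2,numpy as np
a=ctrl.snapshot("scene");b=ctrl.snapshot("side")
np.savez('s0.npz',**{k+'a':v for k,v in a.items()},**{k+'b':v for k,v in b.items()})
cv2.imwrite('pics/a.png',a['img'][:,:,::-1]);cv2.imwrite('pics/b.png',b['img'][:,:,::-1])
for c in (a,b): print(c['mtx'],-c['R'].T@c['t'],c['R'][2])
print(ctrl.sense())
E
```

```text
pics
[[423.89273866   0.         320.852569  ]
 [  0.         423.89273866 202.78875121]
 [  0.           0.           1.        ]] [ 1.33333809 -0.40076319  0.77432922] [-0.67082357  0.36843607 -0.64362303]
[[453.82523394   0.         317.5336782 ]
 [  0.         453.82523394 193.89290841]
 [  0.           0.           1.        ]] [ 0.49284473 -0.83917052  0.8698244 ] [ 0.08681544  0.72860633 -0.67940849]
{'time': 0.1, 'q': array([ 2.57049705e-05,  2.38689702e-01, -1.41687059e-02,  1.31917413e+00,
       -9.03643357e-06,  1.57077431e+00]), 'qd': array([-0.00037151, -0.00010631,  0.00274237,  0.00084593, -0.00094876,
        0.00059324]), 'tau': array([-1.94144020e-03, -5.39726973e+01,  3.46997201e+01,  1.33770503e-02,
       -6.54985024e-05, -4.83787790e-05]), 'tool_pos': array([5.24602047e-01, 1.04576749e-05, 2.02558713e-01]), 'tcp_rot': array([ 7.07089773e-01,  7.07123519e-01, -4.40261042e-04, -4.33869706e-04]), 'force': array([-0.68576344, -0.09478412, -0.42367967]), 'moment': array([-0.04091197, -0.03459439,  0.01756353]), 'gripper_force': 0.0, 'width': 0.08539815857259565}
```

View pics/a.png

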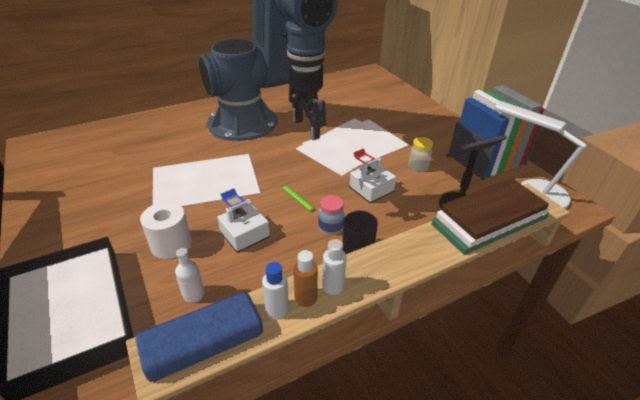

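View pics/b.png

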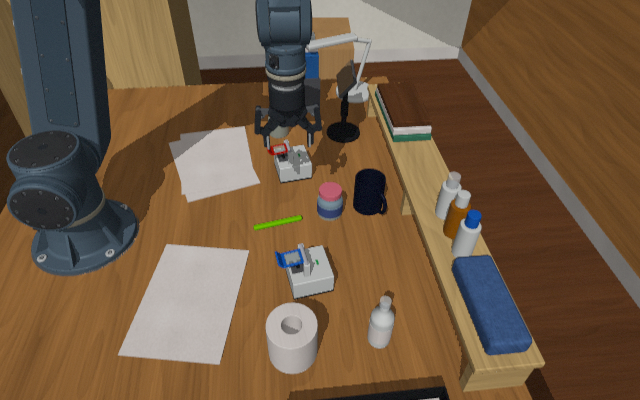

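The scene view shows the red box at about (372,182) with its cover at (365,157). In the side view they are at (293,163) and (278,151). The yellow jar is to its left and the phone stand is behind it.

```bash
cat > h.py <<'E'
import numpy as np,cv2
def cloud(s):
    v,u=np.mgrid[:400,:640];d=s['depth']
    p=np.stack([(u-s['mtx'][0,2])/s['mtx'][0,0]*d,(v-s['mtx'][1,2])/s['mtx'][1,1]*d,d],-1)
    return (p-s['t'])@s['R']
def redmask(im):
    h=cv2.cvtColor(im,cv2.COLOR_RGB2HSV);return ((h[...,0]<6)|(h[...,0]>174))&(h[...,1]>150)&(h[...,2]>60)
E
python3 - <<'E'
from h import *
z=np.load('s0.npz')
for k,win in (('a',(340,405,140,205)),('b',(260,320,135,190))):
    s={n:z[n+k] for n in('img','depth','mtx','R','t')}
    P=cloud(s);m=np.zeros((400,640),bool);m[win[2]:win[3],win[0]:win[1]]=1
    im=s['img'];r=P[redmask(im)&m&(s['depth']>0)]
    print(k,'red',len(r),r.min(0),r.max(0),np.median(r,0))
    i=np.argsort(r[:,0]);print(r[i[:5]].round(3).tolist())
    w=P[m&(abs(P[...,2]-.055)<.005)&(im.min(-1)>100)]
    (c,sz,an)=cv2.minAreaRect((w[:,:2]*1000).astype(np.float32));print('top',len(w),np.median(w[:,2]),c,sz,an,cv2.boxPoints((c,sz,an)).round().tolist())
    for h in range(0,120,10):
        q=P[m&(P[...,2]>h/1000)&(P[...,2]<h/1000+.01)&(im.min(-1)>100)]
        print(h,len(q),q[:,:2].mean(0).round(3) if len(q) else '')
    cv2.imwrite(f'pics/c{k}.png',cv2.resize(im[win[2]:win[3],win[0]:win[1],::-1],None,fx=8,fy=8,interpolation=cv2.INTER_CUBIC))
E
python3 -c "
import cv2,numpy as np
a=cv2.imread('pics/ca.png');b=cv2.imread('pics/cb.png')
cv2.imwrite('pics/cc.png',np.hstack([cv2.resize(a,(400,400)),cv2.resize(b,(400,367+33))]))"
```

```text
a red 50 [0.47033967 0.17382523 0.08831741] [0.49551304 0.21052829 0.10055742] [0.4775913  0.19199808 0.0930979 ]
[[0.47, 0.211, 0.096], [0.471, 0.196, 0.097], [0.471, 0.207, 0.097], [0.471, 0.203, 0.099], [0.472, 0.196, 0.094]]
top 551 0.05651274937891637 (540.1142578125, 201.8611297607422) (96.21726989746094, 97.97840881347656) 9.505559921264648 [[485.0, 242.0], [501.0, 146.0], [596.0, 161.0], [579.0, 258.0]]
0 1229 [0.369 0.292]
10 122 [0.566 0.183]
20 126 [0.565 0.182]
30 126 [0.566 0.184]
40 123 [0.566 0.182]
50 551 [0.551 0.198]
60 35 [0.533 0.197]
70 32 [0.531 0.201]
80 65 [0.551 0.152]
90 147 [0.517 0.199]
100 11 [0.472 0.192]
110 0 
b red 82 [0.4711423  0.17322435 0.0516446 ] [0.52670232 0.22820638 0.10202648] [0.49463097 0.18780039 0.08968967]
[[0.471, 0.181, 0.102], [0.474, 0.175, 0.099], [0.474, 0.18, 0.099], [0.476, 0.174, 0.096], [0.476, 0.177, 0.098]]
top 436 0.05507779047020558 (540.1505126953125, 203.22018432617188) (93.11952209472656, 99.7989501953125) 9.001344680786133 [[486.0, 245.0], [502.0, 147.0], [594.0, 161.0], [578.0, 260.0]]
0 68 [0.535 0.215]
10 109 [0.54  0.178]
20 95 [0.539 0.163]
30 101 [0.541 0.162]
40 95 [0.541 0.16 ]
50 436 [0.551 0.191]
60 11 [0.533 0.171]
70 16 [0.534 0.171]
80 47 [0.51  0.191]
90 73 [0.522 0.198]
100 1 [0.526 0.215]
110 0
```

View pics/cc.png

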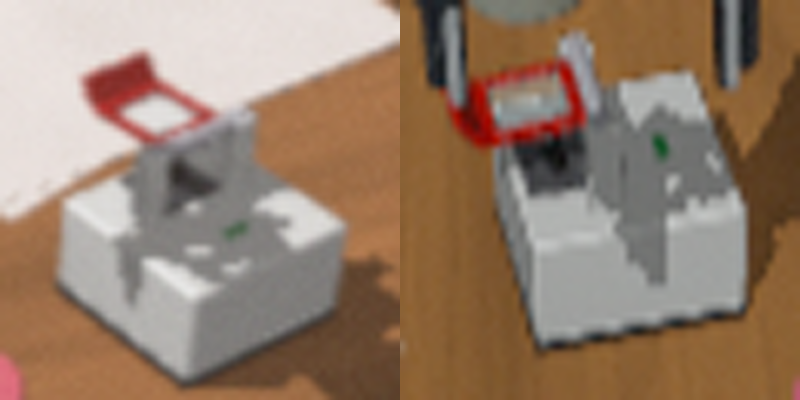

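```bash
cat >> h.py <<'E'
from scipy.spatial.transform import Rotation as Ro
O=np.array([.5055,.197]);YAW=np.radians(9.2)
def go(bx,bz,th=50,by=0,back=0,s=None):
    "upper tip corner at box (bx,by,bz) mm, finger th deg below level, drawn back along axis"
    if s is None:
        from rig import ctrl; s=ctrl.sense()
    t=np.radians(th);c,n=np.cos(t),np.sin(t)
    ux=np.array([np.cos(YAW),np.sin(YAW),0]);uy=np.array([-ux[1],ux[0],0]);k=np.array([0,0,1])
    d=c*ux-n*k;up=n*ux+c*k
    P=np.r_[O,0]+(bx*ux+by*uy+bz*k)/1000-.011*up-back/1000*d
    R=np.stack([-up,uy,d],1)
    R0=Ro.from_quat(s['tcp_rot']).as_matrix()
    print('tgt',P.round(4),'mm',(R0.T@(P-s['tool_pos'])*1000).round(1),'deg',Ro.from_matrix(R0.T@R).as_rotvec(degrees=True).round(1))
def where(s):
    R0=Ro.from_quat(s['tcp_rot']).as_matrix();p=s['tool_pos']-.011*R0[:,0]-np.r_[O,0]
    c,n=np.cos(YAW),np.sin(YAW);print('t',s['time'],'corner box mm',(np.array([c*p[0]+n*p[1],-n*p[0]+c*p[1],p[2]])*1000).round(1),'F',s['force'].round(1),'q',s['q'].round(2))
E
python3 -c "
from h import *
go(-24,79,back=70)"
```

```text
tgt [0.4291 0.1846 0.1256] mm [184.6 -95.4  77.1] deg [-34.5 -29.4 -94.7]
```

Call:
play_rows:
  delta_rot:
    - [0, 0, -10]
    - [0, 0, -20]
    - [0, 0, -30]
    - [0, 0, -40]
    - [0, 0, -50]
  translation:
    - [0, -10, -10]
    - [0, -30, -20]
    - [10, -50, -20]
    - [20, -70, -20]
    - [30, -80, -20]
  jaw: [-1, -1, -1, -1, -1]

```text
time: 0.72
tool_pos: [0.4438, 0.0302, 0.223]
tcp_rot: [0.339, 0.941, -0.0, -0.0]
force: [0.5, -0.6, 0.6]
width: -0.0001
gripper_force: 0.0
```

```bash
python3 -c "
from h import *
from rig import ctrl
s=ctrl.sense();where(s);go(-24,79,back=70)"
```

```text
t 0.725 corner box mm [ -80.3 -163.1  223. ] F [ 0.5 -0.6  0.6] q [ 0.07  0.09 -0.14  1.34 -0.    0.76]
tgt [0.4291 0.1846 0.1256] mm [109.9 109.5  97.4] deg [-17.1 -37.5 -46.8]
```

Call:
play_rows:
  delta_rot:
    - [-3, -6, -8]
    - [-6, -12, -16]
    - [-9, -19, -24]
    - [-12, -25, -32]
    - [-14, -31, -39]
  translation:
    - [20, 20, 0]
    - [40, 40, 0]
    - [60, 60, 10]
    - [80, 80, 20]
    - [100, 100, 40]
  jaw: [-1, -1, -1, -1, -1]

```text
time: 1.35
tool_pos: [0.4325, 0.1718, 0.1838]
tcp_rot: [-0.003, 0.957, 0.022, 0.289]
force: [0.6, 0.2, 0.0]
width: -0.0002
gripper_force: 0.0
```

```bash
python3 -c "
from h import *
from rig import ctrl
s=ctrl.sense();where(s);go(-24,79,back=70)"
```

```text
t 1.35 corner box mm [-67.1 -14.7 189.8] F [0.6 0.2 0. ] q [ 0.57 -0.24 -0.74  0.54 -0.26  0.49]
tgt [0.4291 0.1846 0.1256] mm [35.1 10.5 47.1] deg [-3.  -6.2 -7.9]
```

Call:
play_rows:
  delta_rot:
    - [-3, -6, -8]
    - [-3, -6, -8]
    - [-3, -6, -8]
    - [-3, -6, -8]
  translation:
    - [20, 6, 20]
    - [35, 10, 47]
    - [35, 10, 47]
    - [35, 10, 47]
  jaw: [-1, -1, -1, -1]

```text
time: 1.85
tool_pos: [0.4299, 0.1836, 0.1263]
tcp_rot: [-0.074, 0.938, 0.027, 0.337]
force: [0.5, -0.1, -0.6]
width: -0.0
gripper_force: 0.0
```

```bash
python3 - <<'E'
from h import *
from rig import ctrl
s=ctrl.sense();where(s);go(-24,79,s=s);go(-24,79,back=70,s=s)
a=ctrl.snapshot("wrist");b=ctrl.snapshot("side");c=ctrl.snapshot("scene")
f=lambda i:i[:,:,::-1]
cr=cv2.resize(f(b['img'])[100:220,200:360],(400,300));cc=cv2.resize(f(c['img'])[90:210,290:450],(400,300))
cv2.imwrite('pics/d.png',np.vstack([np.hstack([cr,cc]),np.hstack([cv2.resize(f(a['img']),(480,300)),np.zeros((300,320,3),np.uint8)])]))
for s in(b,c):
    P=cloud(s);m=redmask(s['img'])&(abs(P[...,0]-.49)<.04)&(abs(P[...,1]-.19)<.05)&(P[...,2]>.06);r=P[m]
    print(len(r),r.min(0),r.max(0))
E
```

```text
t 1.85 corner box mm [-68.3  -1.1 133.3] F [ 0.5 -0.1 -0.6] q [ 0.6  -0.21 -0.98  0.16 -0.28  0.35]
tgt [0.4735 0.1918 0.0719] mm [ 0.3  1.2 70.2] deg [-0.1 -0.5 -0.1]
tgt [0.4291 0.1846 0.1256] mm [1.  1.1 0.2] deg [-0.1 -0.5 -0.1]
94 [0.4687364  0.17331811 0.06347478] [0.52671747 0.21808048 0.10323629]
52 [0.46914131 0.17589137 0.08880735] [0.49840912 0.21061649 0.09929761]
```

View pics/d.png

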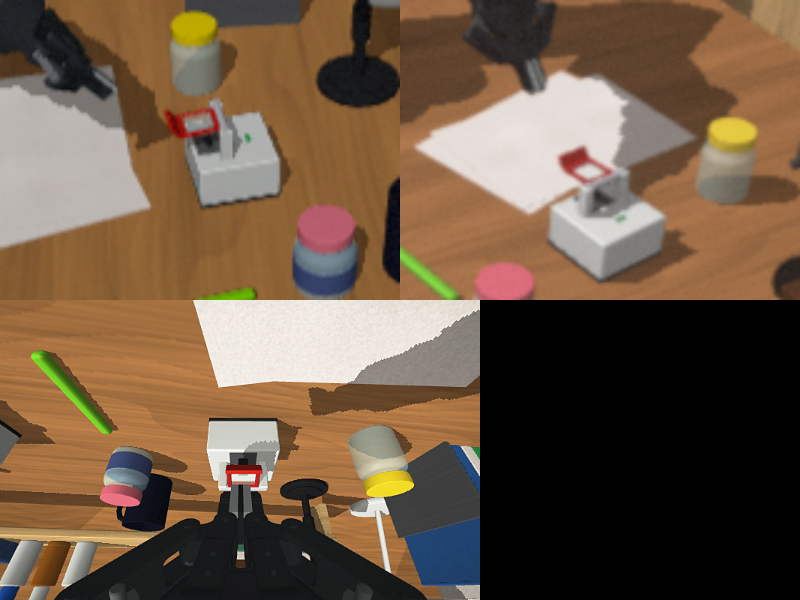

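The fingers line up with the cover: in the wrist view the tips are at about (245,490), just in front of the red lip at (243,470). Next I slide in under the lip.

Call:
play_rows:
  delta_rot:
    - [0, 0, 0]
    - [0, 0, 0]
    - [0, 0, 0]
    - [0, 0, 0]
    - [0, 0, 0]
  translation:
    - [4, 1, 15]
    - [4, 1, 30]
    - [4, 1, 45]
    - [4, 1, 60]
    - [4, 1, 70]
  jaw: [-1, -1, -1, -1, -1]

```text
time: 2.62
tool_pos: [0.4709, 0.1909, 0.0689]
tcp_rot: [-0.074, 0.938, 0.027, 0.337]
force: [-0.9, -0.5, -0.7]
width: -0.0001
gripper_force: 0.0
```

```bash
python3 - <<'E'
from h import *
from rig import ctrl
s=ctrl.sense();where(s)
for p in((-21,88),(-19,100),(-12,118)):go(*p,s=s)
b=ctrl.snapshot("side");c=ctrl.snapshot("scene")
f=lambda i:i[:,:,::-1]
cr=cv2.resize(f(b['img'])[125:185,240:320],(400,300));cc=cv2.resize(f(c['img'])[130:190,330:410],(400,300))
cv2.imwrite('pics/e.png',np.hstack([cr,cc]))
E
```

```text
t 2.625 corner box mm [-26.6  -0.5  75.9] F [-0.9 -0.5 -0.7] q [ 0.54 -0.   -1.05 -0.12 -0.24  0.3 ]
tgt [0.4765 0.1923 0.0809] mm [-12.    0.5  -5.6] deg [-0.1 -0.5 -0.1]
tgt [0.4784 0.1926 0.0929] mm [-21.2   0.5 -13.6] deg [-0.1 -0.5 -0.1]
tgt [0.4853 0.1937 0.1109] mm [-38.    0.6 -23.1] deg [-0.1 -0.5 -0.1]
```

View pics/e.png

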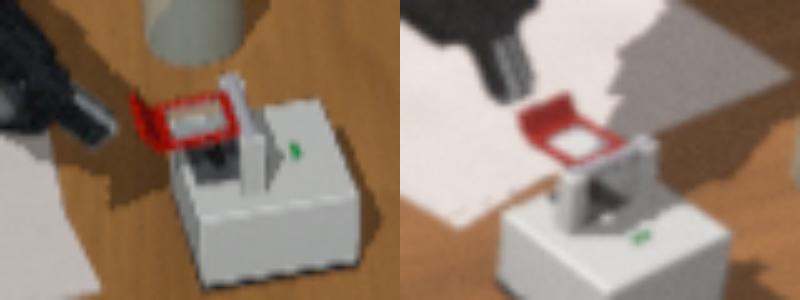

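In the side view the tip is at about (263,151), still a little short of the lip edge at (268,147). I'll check the projection.

```bash
python3 - <<'E'
from h import *
from rig import ctrl
s=ctrl.sense();R0=Ro.from_quat(s['tcp_rot']).as_matrix();p=s['tool_pos']
pts={'tcp':p,'up':p-.011*R0[:,0],'lo':p+.011*R0[:,0],'g':p-.04*R0[:,2]}
ux=np.array([np.cos(YAW),np.sin(YAW),0]);uy=np.array([-ux[1],ux[0],0])
B=lambda x,y,z:np.r_[O,0]+(x*ux+y*uy+np.array([0,0,z]))/1000
for y in(-20,20):pts[f'lip{y}']=B(-36,y,98);pts[f'end{y}']=B(-26,y,86)
pts['hinge-20']=B(24,-20,90)
pts['c1']=B(-12,-48,55);pts['c2']=B(82,-48,55)
for n in('side','scene'):
    c=ctrl.snapshot(n);P=cloud(c)
    for k,X in pts.items():
        q=c['R']@X+c['t'];uv=(c['mtx']@q)[:2]/q[2];o=(240,125) if n=='side' else (330,130)
        print(n,k,((uv-o)*5).round())
    m=(abs(P-p)<.06).all(-1)&(c['img'].max(-1)<120)&(P[...,0]<.485)
    L=(P[m]-p)@R0*1000
    print(len(L),'along-z pct',np.percentile(L[:,2],[90,97,100]).round(1),'near tip x,y range',L[L[:,2]>-15].min(0).round(1),L[L[:,2]>-15].max(0).round(1))
E
```

```text
side tcp [137. 157.]
side up [151. 145.]
side lo [124. 169.]
side g [ 89. 120.]
side lip-20 [140. 136.]
side end-20 [159. 150.]
side lip20 [126.  94.]
side end20 [145. 108.]
side hinge-20 [246. 131.]
side c1 [196. 220.]
side c2 [358. 193.]
123 along-z pct [-20.4 -13.1 -10.6] near tip x,y range [-22.4 -11.9 -14. ] [-21.3  14.2 -10.6]
scene tcp [133. 147.]
scene up [144. 144.]
scene lo [123. 151.]
scene g [109.  84.]
scene lip-20 [111. 116.]
scene end-20 [121. 141.]
scene lip20 [163.  94.]
scene end20 [172. 118.]
scene hinge-20 [179. 176.]
scene c1 [ 96. 213.]
scene c2 [206. 294.]Traceback (most recent call last):
  File "<stdin>", line 17, in <module>
    return umr_minimum(a, axis, None, out, keepdims, initial, where)
ValueError: zero-size array to reduction operation minimum which has no identity
```

```bash
python3 - <<'E'
from h import *
from rig import ctrl
s=ctrl.sense();where(s);R0=Ro.from_quat(s['tcp_rot']).as_matrix();p=s['tool_pos']
out=[]
for n,o in(('side',(235,120)),('scene',(325,120))):
    c=ctrl.snapshot(n);im=cv2.resize(c['img'][o[1]:o[1]+60,o[0]:o[0]+50,::-1],None,fx=8,fy=8,interpolation=cv2.INTER_NEAREST)
    P=cloud(c)
    for a in(0,-20,-40,-60):
        X=p+a/1000*R0[:,2];q=c['R']@X+c['t'];uv=(c['mtx']@q)[:2]/q[2]
        cv2.circle(im,tuple(int(v) for v in (uv-o)*8+4),4,(0,255,255),1)
        i,j=uv.round().astype(int)[::-1];print(n,a,q[2].round(3),c['depth'][i,j].round(3))
    out.append(im)
cv2.imwrite('pics/f.png',np.hstack(out))
E
```

```text
t 2.825 corner box mm [-27.6  -0.6  75.9] F [-0.9 -0.2  0. ] q [ 0.54 -0.   -1.05 -0.12 -0.24  0.3 ]
side 0 1.293 1.401
side -20 1.279 1.413
side -40 1.266 1.256
side -60 1.253 1.22
scene 0 1.251 1.216
scene -20 1.249 1.22
scene -40 1.247 1.236
scene -60 1.244 1.231
```

View pics/f.png

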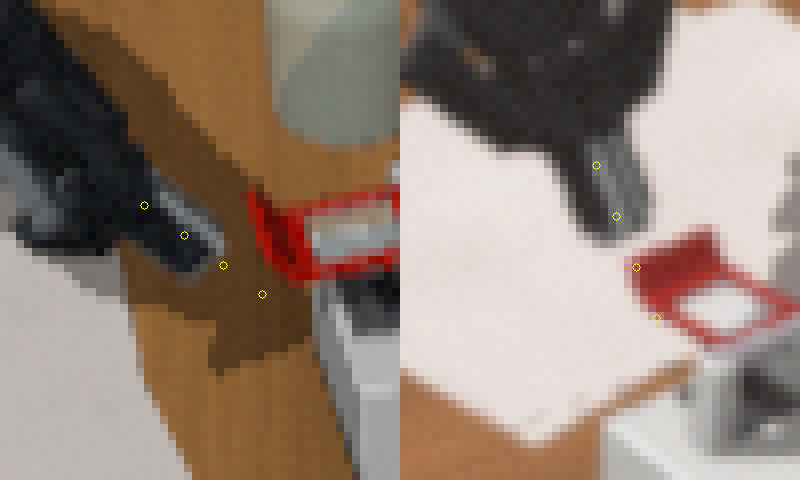

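The reported TCP projects about 25 mm beyond the visible fingertip: in the side view the tip is at (261.5,152) and in the scene view at (351.5,150). I'll triangulate the real tip.

```bash
cat >> h.py <<'E'
def tri(ca,ua,cb,ub):
    M=lambda c:c['mtx']@np.c_[c['R'],c['t']]
    X=cv2.triangulatePoints(M(ca),M(cb),np.float64(ua).reshape(2,1),np.float64(ub).reshape(2,1))[:,0];return X[:3]/X[3]
E
python3 - <<'E'
from h import *
from rig import ctrl
s=ctrl.sense();R0=Ro.from_quat(s['tcp_rot']).as_matrix();p=s['tool_pos']
a=ctrl.snapshot('side');b=ctrl.snapshot('scene')
X=tri(a,(261.5,152.2),b,(351.5,149.8));print(X,'tool',(R0.T@(X-p)*1000).round(1),'world',((X-p)*1000).round(1))
print('depth pts')
for c,uvs in((a,[(261,152),(259,149),(256,147),(254,150),(250,146)]),(b,[(351,148),(350,145),(348,142),(347,148),(353,147)])):
    P=cloud(c)
    for u,v in uvs:print((u,v),P[v,u].round(3),((P[v,u]-p)@R0*1000).round(1))
E
```

```text
[0.45495264 0.17975021 0.09474592] tool [ -3.6  -8.5 -30.3] world [-14.9 -11.   25.6]
depth pts
(261, 152) [0.449 0.298 0.004] [ 44.2 108.9  48.2]
(259, 149) [0.449 0.176 0.107] [ -6.8 -11.2 -43.8]
(256, 147) [0.442 0.175 0.116] [ -6.3 -11.5 -55.3]
(254, 150) [0.436 0.17  0.109] [  3.  -15.  -54.6]
(250, 146) [0.428 0.141 0.145] [-10.4 -42.2 -89.8]
(351, 148) [0.451 0.181 0.1  ] [ -3.7  -6.5 -36.8]
(350, 145) [0.449 0.178 0.11 ] [ -8.4  -9.2 -46. ]
(348, 142) [0.44  0.176 0.116] [ -5.   -9.5 -56.2]
(347, 148) [0.44  0.174 0.096] [  7.9 -11.7 -41. ]
(353, 147) [0.453 0.186 0.103] [ -8.1  -1.7 -37.3]
```

```bash
python3 - <<'E'
from h import *
from rig import ctrl
z=np.load('s0.npz');p=np.array([.5246,0,.2026])
for k in'ab':
    c={n:z[n+k] for n in('img','depth','mtx','R','t')};P=cloud(c)
    m=(abs(P-p)<[.08,.06,.09]).all(-1)&(c['depth']>0);r=(P[m]-p)*1000
    print(k,len(r),'lowest',np.sort(r[:,2])[:5].round(1),r[r[:,2]<r[:,2].min()+12].round(0)[:12].tolist())
# now: all gripper points near current axis
s=ctrl.sense();R0=Ro.from_quat(s['tcp_rot']).as_matrix();p=s['tool_pos']
for n in('side','scene'):
    c=ctrl.snapshot(n);P=cloud(c);L=(P-p)@R0*1000
    m=(abs(L[...,0])<18)&(abs(L[...,1])<22)&(L[...,2]>-70)&(L[...,2]<15)&(c['depth']>0)
    l=L[m];i=np.argsort(-l[:,2]);print(n,len(l));print(l[i[:12]].round(0).tolist())
    print([tuple(x) for x in c['img'][m][i[:12]].tolist()])
    g=l[(l[:,2]<-35)];print('range',g.min(0),g.max(0))
E
```

```text
a 289 lowest [42.6 42.6 43.1 43.6 43.8] [[-46.0, 10.0, 54.0], [-47.0, -0.0, 53.0], [-46.0, 2.0, 53.0], [-43.0, 3.0, 54.0], [-48.0, 8.0, 51.0], [-46.0, 10.0, 51.0], [-48.0, -8.0, 52.0], [-46.0, -6.0, 52.0], [-43.0, -5.0, 53.0], [-44.0, -2.0, 52.0], [-48.0, 3.0, 49.0], [-46.0, 5.0, 50.0]]
b 223 lowest [42.4 43.  43.4 45.3 46. ] [[43.0, 1.0, 51.0], [43.0, 3.0, 47.0], [51.0, -5.0, 52.0], [53.0, -8.0, 54.0], [56.0, -3.0, 50.0], [42.0, -0.0, 46.0], [44.0, -9.0, 53.0], [46.0, -10.0, 53.0], [48.0, -9.0, 52.0], [51.0, -6.0, 50.0], [53.0, -6.0, 50.0], [-51.0, -6.0, 54.0]]
side 95
[[-18.0, -14.0, -7.0], [-18.0, 4.0, -19.0], [-5.0, -4.0, -28.0], [1.0, -5.0, -30.0], [9.0, -7.0, -31.0], [-4.0, -6.0, -31.0], [4.0, -7.0, -31.0], [-8.0, -6.0, -32.0], [11.0, -6.0, -33.0], [-11.0, -2.0, -33.0], [-10.0, 9.0, -34.0], [-10.0, -6.0, -34.0]]
[(148, 24, 16), (154, 21, 5), (116, 111, 107), (59, 61, 62), (73, 64, 55), (62, 68, 70), (74, 78, 78), (121, 126, 126), (72, 62, 53), (79, 67, 55), (87, 75, 63), (107, 107, 106)]
range [-12.56456053 -17.5042072  -69.73052435] [ 11.16544839   9.46418962 -35.51625243]
scene 135
[[-17.0, -16.0, -12.0], [-17.0, 12.0, -15.0], [-17.0, 9.0, -16.0], [-17.0, -17.0, -19.0], [-18.0, 11.0, -22.0], [-18.0, -7.0, -25.0], [6.0, -5.0, -32.0], [-6.0, 5.0, -32.0], [-9.0, -8.0, -33.0], [9.0, -7.0, -33.0], [-7.0, 1.0, -33.0], [-1.0, -6.0, -34.0]]
[(185, 141, 136), (133, 43, 42), (131, 41, 37), (206, 170, 163), (157, 81, 78), (200, 150, 145), (150, 145, 144), (146, 141, 135), (127, 124, 124), (175, 166, 163), (106, 104, 102), (100, 97, 98)]
range [-14.33315541 -16.09995782 -69.72573602] [ 11.74233481  15.75350357 -35.11035009]
```

The depth clouds agree in both poses: the fingertip really ends about 30 mm behind the reported TCP, and the cross-section is centred as expected. I'll correct for that and continue.

```bash
sed -i 's/-back\/1000\*d$/-(back-30)\/1000*d/; s/p=s\[.tool_pos.\]-.011\*R0\[:,0\]-np/p=s["tool_pos"]-.03*R0[:,2]-.011*R0[:,0]-np/' h.py; python3 -c "
from h import *
from rig import ctrl
s=ctrl.sense();where(s);go(-26,76,s=s)"
```

```text
t 3.125 corner box mm [-46.9  -0.4  99.1] F [-0.3  0.2  0.4] q [ 0.54 -0.   -1.05 -0.12 -0.24  0.3 ]
tgt [0.4906 0.1946 0.0459] mm [-1.7  0.4 31.2] deg [-0.1 -0.5 -0.1]
```

Call:
play_rows:
  delta_rot:
    - [0, 0, 0]
    - [0, 0, 0]
    - [0, 0, 0]
    - [0, 0, 0]
  translation:
    - [0, 0, 10]
    - [0, 0, 20]
    - [0, 0, 30]
    - [0, 0, 30]
  jaw: [-1, -1, -1, -1]

```text
time: 3.62
tool_pos: [0.4884, 0.1934, 0.0439]
tcp_rot: [-0.074, 0.939, 0.026, 0.335]
force: [-0.5, -0.3, 0.1]
width: -0.0003
gripper_force: 0.0
```

```bash
python3 - <<'E'
from h import *
from rig import ctrl
s=ctrl.sense();where(s)
for p in((-21,88),(-19,100),(-12,118)):go(*p,s=s)
E
```

```text
t 3.625 corner box mm [-27.9  -0.8  74.1] F [-0.5 -0.3  0.1] q [ 0.52  0.09 -1.06 -0.23 -0.23  0.29]
tgt [0.4955 0.1954 0.0579] mm [-14.5   0.8  -6.2] deg [-0.1 -0.7 -0.1]
tgt [0.4975 0.1957 0.0699] mm [-23.7   0.8 -14.3] deg [-0.1 -0.7 -0.1]
tgt [0.5044 0.1968 0.0879] mm [-40.5   0.8 -23.7] deg [-0.1 -0.7 -0.1]
```

Now lift the cover.

Call:
play_rows:
  delta_rot:
    - [0, 0, 0]
    - [0, 0, 0]
    - [0, 0, 0]
    - [0, 0, 0]
    - [0, 0, 0]
  translation:
    - [-7, 1, -3]
    - [-14, 1, -6]
    - [-24, 1, -14]
    - [-32, 1, -19]
    - [-40, 1, -23]
  jaw: [-1, -1, -1, -1, -1]

```text
time: 4.25
tool_pos: [0.5049, 0.1975, 0.0896]
tcp_rot: [-0.074, 0.938, 0.027, 0.337]
force: [0.3, 0.1, 0.2]
width: 0.0001
gripper_force: 0.2
```

Call:
play_rows:
  delta_rot:
    - [0, 0, 0]
    - [0, 0, 0]
  translation:
    - [0, 0, 0]
    - [0, 0, 0]
  jaw: [-1, -1]

```text
time: 4.5
tool_pos: [0.5042, 0.1972, 0.0882]
tcp_rot: [-0.074, 0.938, 0.027, 0.336]
force: [-0.9, 0.6, 0.2]
width: -0.0004
gripper_force: 0.2
```

```bash
python3 - <<'E'
from h import *
from rig import ctrl
s=ctrl.sense();where(s)
for p in((-11,100),(-10,77),(6,77),(16,77)):go(*p,s=s)
out=[]
for n,o in(('side',(235,115)),('scene',(325,110))):
    c=ctrl.snapshot(n);out.append(cv2.resize(c['img'][o[1]:o[1]+75,o[0]:o[0]+62,::-1],(400,480),interpolation=cv2.INTER_CUBIC))
    P=cloud(c);m=redmask(c['img'])&(abs(P[...,0]-.5)<.05)&(abs(P[...,1]-.2)<.05)&(P[...,2]>.06);r=P[m];print(len(r),r.min(0),r.max(0))
cv2.imwrite('pics/g.png',np.hstack(out))
E
```

```text
t 4.5 corner box mm [-11.8   0.4 118.4] F [-0.9  0.6  0.2] q [ 0.51  0.01 -0.95 -0.05 -0.22  0.27]
tgt [0.5054 0.197  0.0699] mm [10.7 -0.4 14.8] deg [-0.1 -0.6 -0.1]
tgt [0.5063 0.1971 0.0469] mm [24.6 -0.4 33.2] deg [-0.1 -0.6 -0.1]
tgt [0.5221 0.1997 0.0469] mm [12.2 -0.3 43.4] deg [-0.1 -0.6 -0.1]
tgt [0.532  0.2013 0.0469] mm [ 4.5 -0.3 49.7] deg [-0.1 -0.6 -0.1]
67 [0.48980358 0.17382364 0.09383234] [0.52723163 0.21586687 0.14234508]
58 [0.48783397 0.17695214 0.10031723] [0.52769133 0.21355814 0.14130562]
```

View pics/g.png

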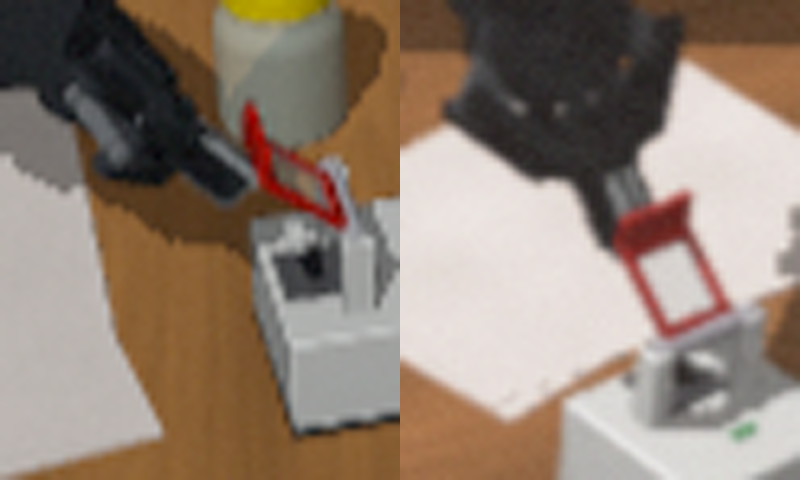

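The cover is up about 0.75 rad and rests on the fingertip (side view tip at about (245,190), cover from (250,110) to (340,220)). Next I lower the tip in front of the toggle, then push it back.

Call:
play_rows:
  delta_rot:
    - [0, 0, 0]
    - [0, 0, 0]
    - [0, 0, 0]
    - [0, 0, 0]
  translation:
    - [5, 0, 7]
    - [11, 0, 15]
    - [18, 0, 24]
    - [24, 0, 33]
  jaw: [-1, -1, -1, -1]

```text
time: 5.1
tool_pos: [0.5063, 0.1974, 0.0464]
tcp_rot: [-0.075, 0.939, 0.026, 0.336]
force: [-1.4, 0.1, 0.3]
width: 0.0005
gripper_force: 0.4
```

Call:
play_rows:
  delta_rot:
    - [0, 0, 0]
    - [0, 0, 0]
    - [0, 0, 0]
    - [0, 0, 0]
    - [0, 0, 0]
  translation:
    - [-3, 0, 2]
    - [-6, 0, 5]
    - [-9, 0, 7]
    - [-12, 0, 10]
    - [-12, 0, 10]
  jaw: [-1, -1, -1, -1, -1]

```text
time: 5.72
tool_pos: [0.5229, 0.2002, 0.0481]
tcp_rot: [-0.074, 0.938, 0.027, 0.337]
force: [-0.4, 0.2, -0.0]
width: -0.0
gripper_force: 0.0
```

```bash
python3 - <<'E'
from h import *
from rig import ctrl
s=ctrl.sense();where(s)
for p in((11,77),(17,77)):go(*p,s=s)
E
```

```text
t 5.725 corner box mm [ 7.1  0.4 78.2] F [-0.4  0.2 -0. ] q [ 0.49  0.13 -0.99 -0.22 -0.21  0.26]
tgt [0.5271 0.2005 0.0469] mm [-2.5 -0.4  3.5] deg [-0.1 -0.5 -0.1]
tgt [0.533  0.2015 0.0469] mm [-7.2 -0.4  7.3] deg [-0.1 -0.5 -0.1]
```

Call:
play_rows:
  delta_rot:
    - [0, 0, 0]
    - [0, 0, 0]
    - [0, 0, 0]
    - [0, 0, 0]
  translation:
    - [-3, 0, 3]
    - [-5, 0, 5]
    - [-7, 0, 7]
    - [-7, 0, 7]
  jaw: [-1, -1, -1, -1]

```text
time: 6.22
tool_pos: [0.5322, 0.2017, 0.0467]
tcp_rot: [-0.074, 0.938, 0.027, 0.336]
force: [-0.7, -0.5, 0.1]
width: 0.0003
gripper_force: 0.0
```

```bash
python3 - <<'E'
from h import *
from rig import ctrl
s=ctrl.sense();where(s)
out=[]
for n,o in(('side',(245,115)),('scene',(335,120))):
    c=ctrl.snapshot(n);out.append(cv2.resize(c['img'][o[1]:o[1]+75,o[0]:o[0]+62,::-1],(400,480),interpolation=cv2.INTER_CUBIC))
    P=cloud(c);m=redmask(c['img'])&(abs(P[...,0]-.5)<.05)&(abs(P[...,1]-.2)<.05)&(P[...,2]>.06);r=P[m];print(len(r),r.min(0),r.max(0))
cv2.imwrite('pics/i.png',np.hstack(out))
E
```

```text
t 6.225 corner box mm [16.6  0.4 76.8] F [-0.7 -0.5  0.1] q [ 0.48  0.15 -0.98 -0.22 -0.2   0.25]
75 [0.48703327 0.17489505 0.08549585] [0.52719848 0.21490196 0.13836322]
111 [0.45887713 0.17586164 0.0879861 ] [0.52622719 0.22638343 0.13887053]
```

View pics/i.png

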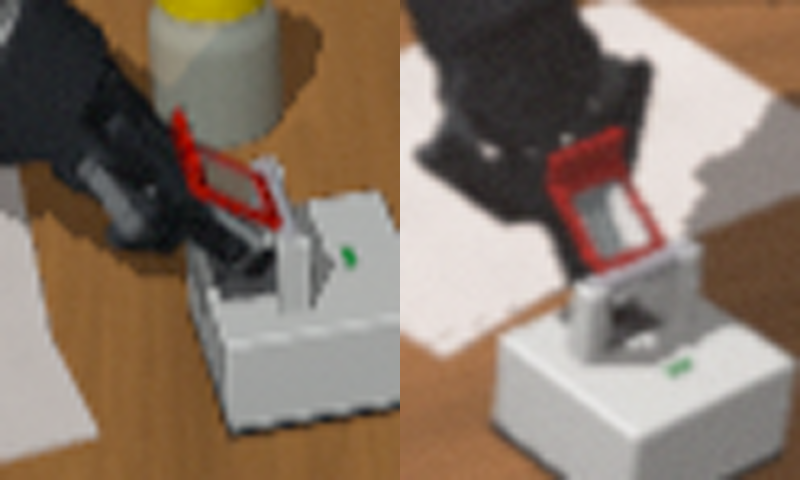

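The cover is up about 0.65 rad with the fingers beneath it. I'll push 3 mm more so the toggle reaches its stop.

Call:
play_rows:
  delta_rot:
    - [0, 0, 0]
    - [0, 0, 0]
    - [0, 0, 0]
  translation:
    - [-1, 0, 1]
    - [-2, 0, 2]
    - [-2, 0, 2]
  jaw: [-1, -1, -1]

```text
time: 6.7
tool_pos: [0.533, 0.2018, 0.0459]
tcp_rot: [-0.075, 0.939, 0.027, 0.336]
force: [-18.8, -3.3, 16.3]
width: 0.0
gripper_force: 12.2
```

```bash
python3 -c "
from h import *
from rig import ctrl
s=ctrl.sense();where(s)"
```

```text
t 6.7 corner box mm [17.4  0.4 76.1] F [-18.8  -3.3  16.3] q [ 0.48  0.15 -0.97 -0.21 -0.2   0.25]
```

The force shows the toggle is at its stop. Now draw straight out along the finger axis.

Call:
play_rows:
  delta_rot:
    - [0, 0, 0]
    - [0, 0, 0]
    - [0, 0, 0]
    - [0, 0, 0]
    - [0, 0, 0]
  translation:
    - [0, 0, -8]
    - [0, 0, -25]
    - [0, 0, -45]
    - [0, 0, -70]
    - [0, 0, -100]
  jaw: [-1, -1, -1, -1, -1]

```text
time: 7.32
tool_pos: [0.4716, 0.1919, 0.1243]
tcp_rot: [-0.074, 0.938, 0.027, 0.336]
force: [-0.8, -0.3, -0.4]
width: 0.0004
gripper_force: 0.0
```

Call:
play_rows:
  delta_rot:
    - [0, 0, 0]
    - [0, 0, 0]
    - [0, 0, 0]
    - [0, 0, 0]
  translation:
    - [0, 0, -20]
    - [0, 0, -40]
    - [0, 0, -40]
    - [0, 0, -40]
  jaw: [-1, -1, -1, -1]

```text
time: 7.82
tool_pos: [0.4472, 0.1882, 0.1544]
tcp_rot: [-0.074, 0.938, 0.027, 0.337]
force: [0.2, -0.2, -0.6]
width: -0.0
gripper_force: 0.0
```

```bash
python3 - <<'E'
from h import *
from rig import ctrl
s=ctrl.sense();where(s)
out=[]
for n,o,w in(('side',(250,120),(260,320,135,190)),('scene',(340,130),(340,405,140,205))):
    c=ctrl.snapshot(n);out.append(cv2.resize(c['img'][o[1]:o[1]+75,o[0]:o[0]+62,::-1],(400,480),interpolation=cv2.INTER_CUBIC))
    P=cloud(c);m=redmask(c['img'])&(abs(P[...,0]-.5)<.05)&(abs(P[...,1]-.2)<.05)&(P[...,2]>.06);r=P[m];print(len(r),r.min(0),r.max(0))
    k=np.zeros((400,640),bool);k[w[2]:w[3],w[0]:w[1]]=1
    t=P[k&(abs(P[...,2]-.055)<.005)&(c['img'].min(-1)>100)];print(cv2.minAreaRect((t[:,:2]*1000).astype(np.float32)))
cv2.imwrite('pics/j.png',np.hstack(out))
E
```

```text
t 7.825 corner box mm [-69.5   0.7 184.5] F [ 0.2 -0.2 -0.6] q [ 0.58 -0.22 -0.9   0.25 -0.26  0.33]
99 [0.46853536 0.17423682 0.06491266] [0.52676034 0.21804129 0.10266532]
((540.1851806640625, 200.8482666015625), (92.76295471191406, 100.874267578125), 8.819106101989746)
51 [0.46792296 0.17622206 0.0885339 ] [0.49680405 0.20904706 0.09801138]
((539.6929931640625, 201.74609375), (96.96057891845703, 97.76277923583984), 10.011897087097168)
```

View pics/j.png

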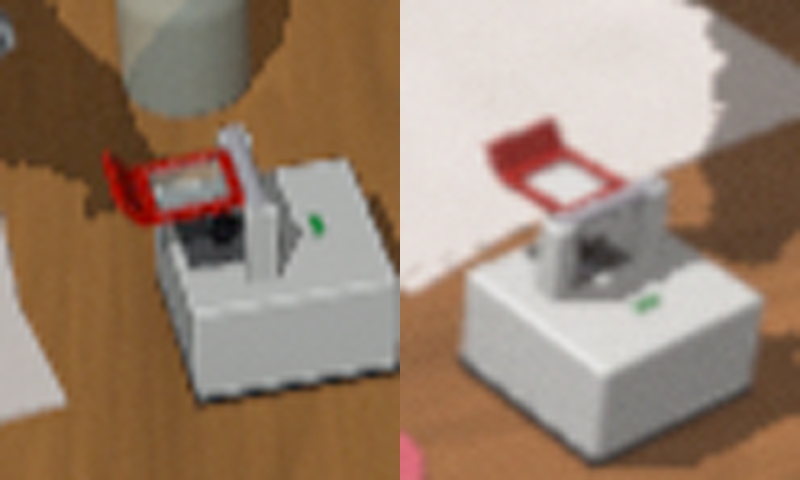

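The cover is shut and the box hasn't moved. I'll compare the toggle before and after, with its predicted off and on lines drawn in.

```bash
python3 - <<'E'
from h import *
from rig import ctrl
z=np.load('s0.npz');ux=np.array([np.cos(YAW),np.sin(YAW),0]);uy=np.array([-ux[1],ux[0],0])
rows=[]
for n,k,o in(('side','b',(272,145)),('scene','a',(357,160))):
    c=ctrl.snapshot(n);q=[]
    for im in(z['img'+k],c['img']):
        v=cv2.resize(im[o[1]:o[1]+25,o[0]:o[0]+33,::-1],None,fx=12,fy=12,interpolation=cv2.INTER_NEAREST)
        for col,tx in(((255,255,0),-0.1),((0,255,0),20.1)):
            for f in(.5,1):
                X=np.r_[O,0]+((10+(tx-10)*f)*ux+np.array([0,0,55+24*f]))/1000
                w=c['R']@X+c['t'];uv=(c['mtx']@w)[:2]/w[2];cv2.circle(v,tuple(int(t) for t in (uv-o)*12+6),4,col,1)
                print(n,tx,f,uv.round(1),im[tuple(uv.round().astype(int)[::-1])])
        q.append(v)
    rows.append(np.hstack(q))
cv2.imwrite('pics/k.png',np.vstack(rows)[:600,:800])
E
```

```text
side -0.1 0.5 [281.4 154.4] [64 41 41]
side -0.1 1 [279.4 151.4] [143 119 118]
side 20.1 0.5 [284.8 153.9] [42 42 43]
side 20.1 1 [286.4 150.3] [150  13   3]
side -0.1 0.5 [281.4 154.4] [47 32 34]
side -0.1 1 [279.4 151.4] [142 118 119]
side 20.1 0.5 [284.8 153.9] [16 16 18]
side 20.1 1 [286.4 150.3] [149  15   4]
scene -0.1 0.5 [365.9 166.2] [131 129 127]
scene -0.1 1 [365.1 162. ] [169 105 103]
scene 20.1 0.5 [368.3 167.9] [54 50 46]
scene 20.1 1 [369.8 165.3] [117 114 113]
scene -0.1 0.5 [365.9 166.2] [152 149 149]
scene -0.1 1 [365.1 162. ] [187 132 130]
scene 20.1 0.5 [368.3 167.9] [57 53 51]
scene 20.1 1 [369.8 165.3] [128 126 125]
```

View pics/k.png

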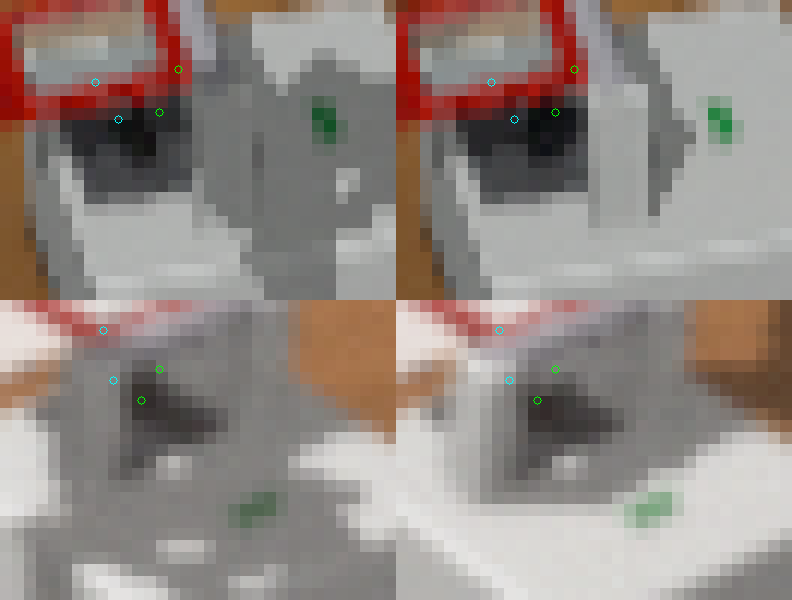

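```bash
python3 - <<'E'
from h import *
from rig import ctrl
z=np.load('s0.npz');c=ctrl.snapshot('side')
for im in(z['imgb'],c['img']):
    print(im[152:160,276:288].mean(-1).round().astype(int))
E
```

```text
[[120 114 107  94  94  62  52  68  83  72  59  94]
 [ 82  52  55  61  77  71  70  45  64  57  47  81]
 [ 81  50  53  51  54  49  47  19  40  42  41  71]
 [103  51  41  40  38  23  17  17  31  40  39  58]
 [110  72  42  42  40  34  19  21  18  57  60  73]
 [113 104  45  38  60  60  38  25  18  60  70  82]
 [143 158  85  59  69  71  58  39  46  61  70  82]
 [137 177 121  69  67  68  70  61  64  65  68  72]]
[[118 115 108  94  94  58  50  68  49  65  83 106]
 [ 77  51  57  59  61  44  66  47  25  40  59  83]
 [ 84  47  49  51  44  39  48  15  13  20  23  57]
 [103  51  41  38  40  37  36  11  18  17  24  54]
 [111  73  38  40  39  39  27  19  27  26  34  74]
 [110 102  43  41  61  59  57  21  25  27  59  79]
 [143 157  83  61  67  70  68  48  44  56  69  79]
 [136 175 121  70  70  69  69  64  64  68  69  73]]
```

The black lever used to slant to the front (columns 281–283) and now slants to the rear (283–286), so the toggle is on.

```bash
python3 -c "
from rig import ctrl
print(ctrl.sign_off())"
```

```text
the job is handed in; nothing more can be done
None
```

Job handed in: in the last images the red toggle leans to the rear (on), the red cover is shut and the red box is where it started; the arm went nowhere near the blue switch or the bystanders. The verdict was not shown.

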